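# Measure a brass fitting on the bench caliper

### The arm

A 6-joint arm with a two-finger parallel gripper is mounted at the origin on the work surface. World frame = base frame: x ahead of the robot, y to its left, z up, the work surface at z = 0. Lengths are in m, angles in rad, forces in N, time in s.
With the tool pointing down it reaches from about 0.35 to 0.775 m from the base axis. Payload 5.5 kg.
Tool frame: the origin (TCP) lies midway between the tips of the shut fingers; the grasp point (between the pads) lies 19 mm behind it; z points along the fingers, y is the line along which they close (so a half turn about z gives the same grasp; the last joint's range is limited). The gripper opens to 85 mm and grips with 20 to 120 N. Pads are 22 mm wide; open, the fingers measure 114 mm over their backs; the gripper's body (76 mm by 85 mm) begins 54 mm behind the grasp point. The pads swing forward as they close: fully open they stand 13 mm farther back than shut.
Start: joints at [1.092, 0.313, 0.046, 1.304, 0, 1.431], TCP at [0.191, 0.542, 0.231] pointing down, gripper open.
Joint ranges: [-2.76, 2.76], [-0.86, 1.69], [-1.03, 1.26], [-2.2, 2.34], [-1.47, 1.5], [-3.14, 3.14]. Speed limits (rad/s): [2.57, 2.57, 3.14, 3.14, 3.14, 3.14].

### API

Orientations are given as a unit quaternion [w, x, y, z].
In Python, from workcell import telemetry, imaging, env gives the robot as it stands. The module is installed in compiled form; this text tells all that it offers.
- The arm moves only by the tool step_arm, never from a script. Its argument "moves" is a list of rows, each a list of 3 entries, a list of its own where there are three numbers: the shift along the tool's x, y, z in mm, then the turn, a rotation vector about the tool's x, y, z in rad, then the finger opening in mm, from 0 to 85.4. A call has 1 to 8 rows; each row is the pose to reach, as a shift and turn from the pose commanded when the call began, along the tool's axes at that moment; what a row does not reach only later rows make up. A row lasts 1/12 s, in which the tool goes at most 41.7 mm and 7.16 degrees, less where a joint would pass 70% of its speed; a pose out of reach is approached as far as the arm can. A call with a gripper value outside its range is refused whole. The fingers move at their own pace and stop on an object; "grip_force" is the grip in N (left out, the last holds). Time passes only in rows, so rows that repeat a pose let the fingers close. It gives the time, the measured TCP pose, the force, the opening and the grip force at its end, in the units of the state.
- telemetry.get_state(): the state, without advancing time (a new reading comes with each control period).
- imaging.read_camera(name): name is "scene" or "side" or "wrist"; returns the picture (480x640x3 uint8, red, green, blue); there is no depth.
- imaging.camera_params(name): a dict with "camera_matrix" (3x3 intrinsics, pixels), "D" ([k1, k2, p1, p2, k3] as OpenCV has them; the pictures are not rectified), "pose" (4x4, takes a point from camera to world coordinates). Camera axes: x right, y up, looking along -z (the intrinsics and any distortion apply to the point x, -y, -z); pixel columns grow to the right and rows downward; lengths in m; the calibration is good to about 2 mm. A picture is of the moment at which its call begins: read the wrist's pose just before it. camera_params takes no time and is no camera call; for the wrist camera it gives the pose at the moment of the call.
- env.hand_in(): hands the job in; it is judged then, once.
The state is a dict: "clock": time; "joint_pos": joint angles; "qvel": joint speeds; "tau": joint torques, N m; "tcp_pos": TCP position; "orientation": TCP orientation; "wrist_force": force on the tool from outside, world axes, zero at the start; "ft_torque": the same for the moment, N m; "finger_gap": finger opening in m; "grip_force": force on a finger pad.
Only numpy, scipy, OpenCV 4.12 (cv2) and the standard library are available. Lean on these libraries where they do the work, as an engineer would, in place of code of your own. Each camera call takes 0.05 s, during which the arm holds its last target. There are 200 camera calls.

### The job

Measure the spigot of the brass fitting that has the six-sided flange: stand it flange down on the rest between the open jaws of the bench caliper and let go of it, then slide the moving jaw gently shut until the jaws nip the spigot and the dial's pointer has come to stand between its two limit markers, and take your hand away, leaving it nipped for reading. Do not squeeze it hard, and leave the other fittings standing where they are.

Things in the scene. Friction and masses are not known exactly. Their poses are not given: they have to be found in the camera images.
- caliper: Bench caliper, fixed: grey base 135 x 330 x 12 mm, steel beam (24 mm wide, centre line at x = +70 mm), fixed jaw with a face-up dial at +y, moving jaw at -y; both jaws reach over the rest towards -x, 36 to 52 mm above the bench. Origin on the bench under the rest's middle; y along the beam from moving to fixed jaw, z up. Only the thumb lug is higher than 62 mm.
- rest (a point): Middle of the rest's flat steel top, 18 mm above the bench, 80 mm (x) by 112 mm (y), caliper axes. The fitting stands here flange down; the flange passes under the jaws and can slide along the rest. The rest is open towards -x; towards +x the slide begins 52 mm from this point. The anvil's face lies at y = +40 mm.
- jaw (a joint): Caliper slide: clear gap in m between the moving jaw's face (x = -30 to +45 mm of the caliper) and the anvil at rest; 0 = shut, 0.118 = fully open. Shrinks as the jaw is pushed along caliper +y. The slide is stiff: about 7.5 N moves it, and it stays where it is left, even against the sprung anvil. Shoving the fitting along the rest costs 1 to 3 N more, before the anvil is felt.
- lug (a point): Middle of the -y face of the thumb lug, the upstanding steel plate on the slide that is pushed towards caliper +y to close the jaw. Lug 30 mm wide (x), 8 mm thick (y), 55 to 89 mm above the bench; this point is 74 mm above it. The slide ends 2 mm behind (-y of) this point, at 55 mm height; behind that there is only the beam, top 48 mm above the bench.
- pointer (a joint): Angle in rad of the dial's black pointer (20 mm, on a white dial 53 mm across, centred 122 mm from rest along caliper +y). The anvil drives it, 0.9 rad per mm: 0 = not pressed, growing clockwise from above; 1.2 = 12 o'clock (towards caliper +x), midway between the two black limit markers at 0.55 and 1.85; 2.7 = anvil on its stop.
- anvil: Sprung anvil of the fixed jaw, a steel pad 40 x 6 x 14 mm; origin in the middle of its flat face, which looks along caliper -y, 44 mm above the bench. Pressed, it yields up to 3 mm towards +y: 2 N starts it, 3 N at 0.67 mm, 5 N at 2 mm, 6.5 N at its stop.
- hex_fitting: The brass fitting to measure, standing upright and loose: six-sided flange 60 mm across flats (69 over corners), 14 mm thick, with a smooth round hollow spigot on it up to 64 mm above its foot. The spigot is roughly 40 mm across (38 to 44): its true size is what is being measured. Origin in the middle of the flange's underside, z up. 0.2 to 0.5 kg.
- round_fitting: Another brass fitting, with a round flange 64 mm across and 14 mm thick and a 37 mm spigot, 64 mm tall. Leave it. Origin under its middle.
- stepped_fitting: Another brass fitting, with no flange: 52 mm across for its lower 34 mm, then a 38 mm spigot, 64 mm tall. Leave it. Origin under its middle.
- ball_valve: Black plastic ball valve with a red lever lying on the bench, 90 mm long, 60 mm tall. Leave it. Origin under its middle.
- filter_body: Black plastic filter housing standing on the bench, 84 mm across, 130 mm tall. Leave it. Origin under its middle.
- elbow: Black plastic pipe elbow, 66 mm long, 60 mm tall. Leave it. Origin under its middle.
There are look-alikes about, which are no part of the job. Leave any green or turquoise look-alike of the hex_fitting alone.

How it is judged:
On the way:
1. the six-sided-flange fitting stands flange down on the rest between the open jaws, let go, with the dial at zero (angle between hex_fitting's own z axis and vertical below 0.06 rad and z of hex_fitting in the frame of rest between -0.003 and 0.003 m and x of hex_fitting in the frame of rest between -0.018 and 0.018 m and contact force between the fingers and hex_fitting below 0.2 N and y of hex_fitting in the frame of rest between -0.05 and 0.025 m and value of joint jaw above 0.055 m and value of joint pointer below 0.2 rad), for 0.2 s.
At the end, for the whole second after the job is handed in: The fitting stands upright (0.06 rad), flange down on the rest, within 18 mm of its middle across the beam, nipped between moving jaw and anvil with the pointer between the limit markers (0.55 to 1.85 rad), all at rest, the robot touching nothing (angle between hex_fitting's own z axis and vertical below 0.06 rad and z of hex_fitting in the frame of rest between -0.003 and 0.003 m and x of hex_fitting in the frame of rest between -0.018 and 0.018 m and contact force between the fingers and hex_fitting below 0.2 N and value of joint pointer between 0.55 and 1.85 rad and contact force between anvil and hex_fitting above 1 N and value of joint jaw below 0.055 m and velocity of joint jaw between -0.003 and 0.003 m/s and linear speed of hex_fitting below 0.01 m/s).
It fails at once if the fitting is squeezed hard against the anvil (over 15 N) (contact force between anvil and hex_fitting above 15 N).
It fails at once if another fitting is moved by more than 30 mm or knocked over (distance of any of round_fitting, stepped_fitting, ball_valve, filter_body, elbow from where it was at the start of the episode above 0.03 m or angle between any of round_fitting, stepped_fitting, ball_valve, filter_body, elbow's own z axis and vertical above 0.5 rad).
It also fails if it takes over 61 s, if anything falls off the work surface, if the arm or the gripper's body presses on something with over 40 N, if the wrist force passes 120 N, or if a joint passes its speed limit or range.

## Working session

There is one attempt and no reset: what is moved stays moved. The work goes in short steps, Python scripts to look and compute and a tool call to move; the robot and the scene stay as the last step left them, time stands still between calls to the robot, and variables do not carry over. Pictures are saved under pics/ and viewed, at most 10 in all, crops included, and the job is handed in when it is done.

Besides the shell and the picture viewer there is one more tool, called after "Request:" as name(argument=value, ...), one argument or row to a line, values as JSON. step_arm: Moves the arm, as the interface text tells. Its arguments: {"type":"object","properties":{"moves":{"type":"array"},"grip_force":{"type":"number"}},"required":["moves"]}

```bash
mkdir -p pics
cat > h.py <<'E'
import numpy as np, cv2
from workcell import telemetry, imaging, env
def shot(n,f=None):
    p=imaging.camera_params(n); im=imaging.read_camera(n)
    if f: cv2.imwrite('pics/'+f,im[:,:,::-1])
    return im,p
def ray(p,uv):
    K=np.array(p['camera_matrix'],float);D=np.array(p['D'],float);T=np.array(p['pose'],float)
    q=cv2.undistortPoints(np.array(uv,float).reshape(-1,1,2),K,D).reshape(-1,2)
    d=np.c_[q[:,0],-q[:,1],-np.ones(len(q))]@T[:3,:3].T
    return T[:3,3],d
def plane(p,uv,z):
    o,d=ray(p,uv); return o+d*((z-o[2])/d[:,2])[:,None]
def proj(p,X):
    K=np.array(p['camera_matrix'],float);D=np.array(p['D'],float);T=np.array(p['pose'],float)
    c=(np.atleast_2d(X)-T[:3,3])@T[:3,:3]; c=c*[1,-1,-1]
    return cv2.projectPoints(c,np.zeros(3),np.zeros(3),K,D)[0].reshape(-1,2)
E
python3 - <<'E'
from h import *
print(telemetry.get_state())
a,p=shot('scene','scene.png');b,q=shot('side','side.png');c,r=shot('wrist','wrist.png')
for x in(p,q,r):print(np.round(x['pose'],3).tolist(),np.round(x['camera_matrix'],1).tolist())
E
```

```text
{'clock': 0.0, 'joint_pos': array([1.09240393e+00, 3.13975108e-01, 4.49515193e-02, 1.30362152e+00,
       7.64031707e-07, 1.43114956e+00]), 'qvel': array([ 0.00084214, -0.00067633, -0.00066795, -0.00059211, -0.00136624,
        0.00031203]), 'tau': array([ 3.48142326e-03, -4.80632007e+01,  2.98529631e+01,  1.91491912e-02,
        9.15523060e-05,  2.42643367e-06]), 'tcp_pos': array([0.19086103, 0.54183345, 0.23041205]), 'orientation': array([-2.81494095e-04,  1.68564101e-01,  9.85690260e-01, -8.80488281e-04]), 'wrist_force': array([ 0.11340601,  0.39115705, -0.54604656]), 'ft_torque': array([-0.01911435,  0.02945689,  0.0108621 ]), 'grip_force': 0.0, 'finger_gap': 0.0858236745368087}
[[-0.041, -0.869, 0.494, 1.288], [0.999, -0.04, 0.014, -0.119], [0.007, 0.494, 0.87, 1.441], [0.0, 0.0, 0.0, 1.0]] [[621.8, 0.0, 304.4], [0.0, 621.8, 231.0], [0.0, 0.0, 1.0]]
[[0.729, 0.444, -0.521, -0.177], [-0.684, 0.466, -0.561, -0.868], [-0.007, 0.766, 0.643, 0.906], [0.0, 0.0, 0.0, 1.0]] [[501.5, 0.0, 321.4], [0.0, 501.5, 228.8], [0.0, 0.0, 1.0]]
[[0.331, -0.899, -0.286, 0.118], [0.944, 0.315, 0.103, 0.568], [-0.002, -0.304, 0.953, 0.374], [0.0, 0.0, 0.0, 1.0]] [[376.6, 0.0, 319.5], [0.0, 376.6, 239.4], [0.0, 0.0, 1.0]]
```

View pics/scene.png

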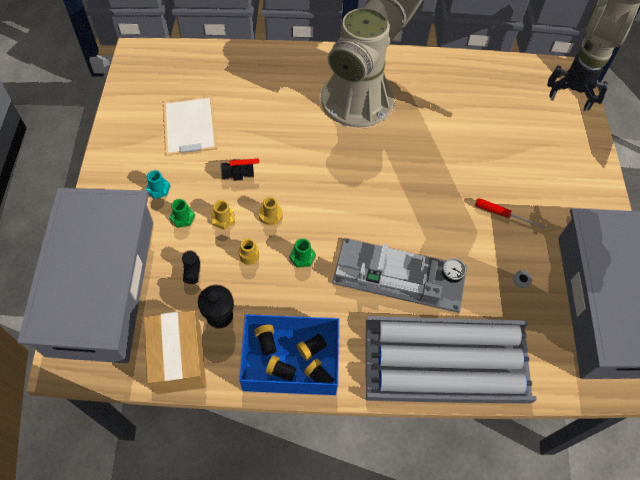

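View pics/side.png

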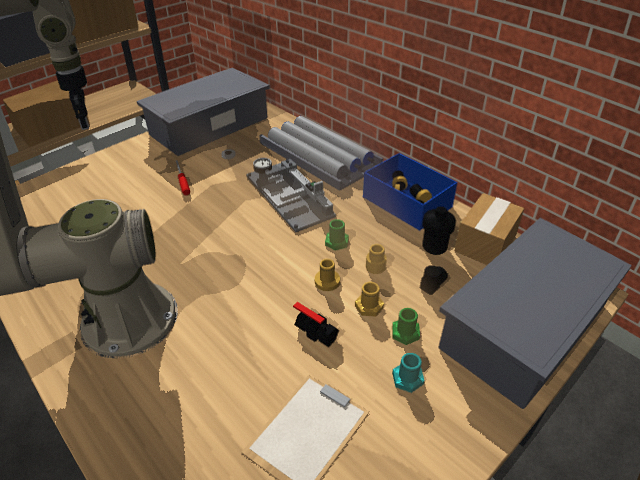

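The scene view has brass fittings at about (222,213), (271,209) and (249,251), and the caliper around (400,272). I'll zoom in to tell hex from round.

Run:
```python
import cv2,numpy as np
a=cv2.imread('pics/scene.png');b=cv2.imread('pics/side.png')
r=lambda i,w,h:cv2.resize(i,(w,h),interpolation=cv2.INTER_CUBIC)
m=np.vstack([np.hstack([r(a[190:270,200:300],400,300),r(b[235:325,305:405],400,300)]),
np.hstack([r(a[230:315,328:473],400,300),r(b[150:235,240:340],400,300)])])
cv2.imwrite('pics/m1.png',m)
```

```text
(no output)
```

View pics/m1.png

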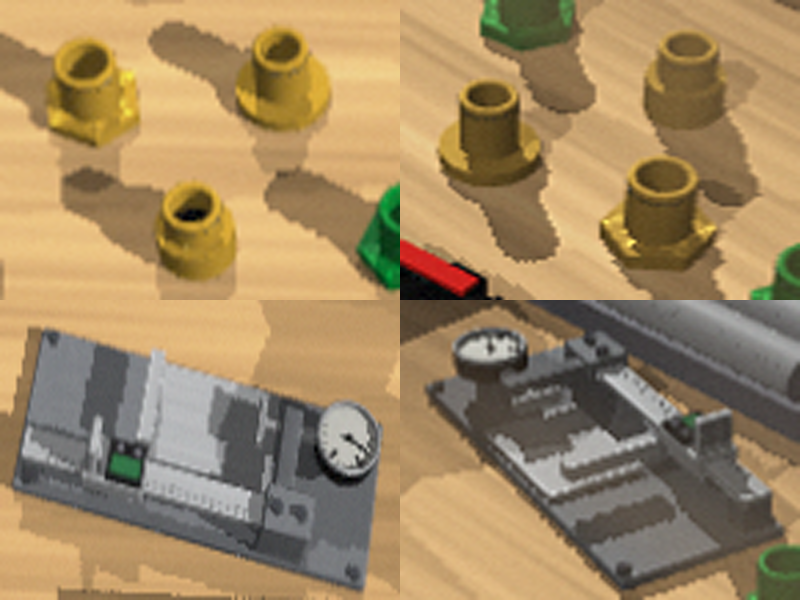

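The spigot top with the hex flange is at scene ≈(221,206) and side ≈(371,288). The round one is to its right and the stepped one below. The caliper's beam side is farther from the robot, with the dial at +y.

Run:
```python
from h import *
p=imaging.camera_params('scene');q=imaging.camera_params('side')
print('hex',plane(p,[[221,206.5]],.064),plane(q,[[370.7,288.1]],.064))
print('round',plane(p,[[200+280/4,190+50/3.75]],.064),plane(q,[[305+90/4,235+95/3.333]],.064))
print('step',plane(p,[[200+190/4,190+205/3.75]],.064),plane(q,[[305+288/4,235+48/3.333]],.064))
s=lambda x,y:[328+x/2.7586,230+(y-300)/3.5294]
t=lambda x,y:[240+(x-400)/4,150+(y-300)/3.5294]
print('base sc',plane(p,[s(38,328),s(15,487),s(362,590)],.012))
print('base sd',plane(q,[t(622,592),t(428,385)],.012))
print('dial',plane(p,[s(348,440)],.062),plane(q,[t(490,352)],.062))
from scipy.spatial.transform import Rotation as R
print(R.from_quat(telemetry.get_state()['orientation'],scalar_first=True).as_matrix().round(3))
```

```text
hex [[ 0.44252733 -0.36196223  0.064     ]] [[ 0.44180736 -0.36492553  0.064     ]]
round [[ 0.42713259 -0.23467365  0.064     ]] [[ 0.42615526 -0.23796853  0.064     ]]
step [[ 0.55213529 -0.28285391  0.064     ]] [[ 0.55019121 -0.28653677  0.064     ]]
base sc [[ 0.49306444 -0.04327203  0.012     ]
 [ 0.62419917 -0.062732    0.012     ]
 [ 0.69193999  0.25366178  0.012     ]]
base sd [[ 0.48358585 -0.05067295  0.012     ]
 [ 0.5604491   0.27593333  0.012     ]]
dial [[0.59880175 0.23623311 0.062     ]] [[0.5852194 0.2203874 0.062    ]]
[[-0.943  0.332 -0.001]
 [ 0.332  0.943 -0.001]
 [ 0.    -0.001 -1.   ]]
```

View pics/wrist.png

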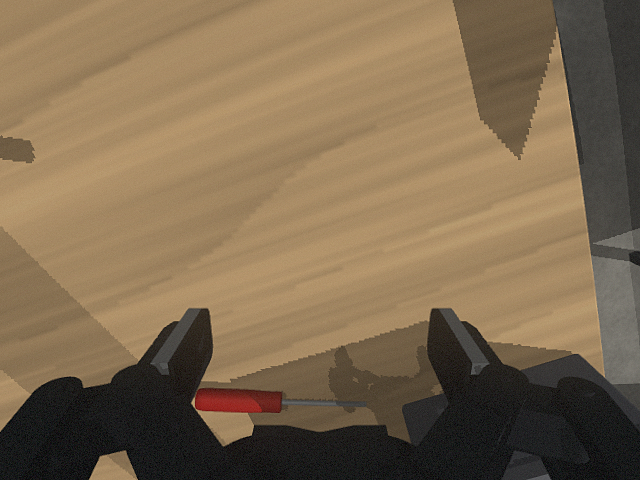

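The wrist view shows empty bench and a screwdriver, with the camera offset along tool +x. I'll start moving, going via the caliper to look at it from above.

Add to h.py:
```python
from scipy.spatial.transform import Rotation as R
def go(xyz,ang=None):
    s=telemetry.get_state();M=R.from_quat(s['orientation'],scalar_first=True).as_matrix()
    d=M.T@(np.array(xyz)-s['tcp_pos'])*1000
    if ang is not None:
        a=np.radians(ang);y=np.array([np.cos(a),np.sin(a),0]);z=np.array([0,0,-1.]);T=np.c_[np.cross(y,z),y,z]
        print('turn',R.from_matrix(M.T@T).as_rotvec().round(3))
    print('shift mm',d.round(1),'tcp',s['tcp_pos'].round(4),'t',s['clock'])
```

```text
(no output)
```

Request:
step_arm(
  moves=[
    [[-296, -152, -50], [0, 0, 0.9], 85],
    [[-296, -152, -50], [0, 0, 0.9], 85],
    [[-296, -152, -50], [0, 0, 0.9], 85],
    [[-296, -152, -50], [0, 0, 0.9], 85],
    [[-296, -152, -50], [0, 0, 0.9], 85],
    [[-296, -152, -50], [0, 0, 0.9], 85],
    [[-296, -152, -50], [0, 0, 0.9], 85],
    [[-296, -152, -50], [0, 0, 0.9], 85],
  ],
)

```text
clock: 0.82
tcp_pos: [0.4185, 0.3011, 0.2811]
orientation: [-0.0, 0.583, 0.813, 0.0]
wrist_force: [1.5, 0.1, 0.2]
finger_gap: 0.0851
grip_force: 0.0
```

```bash
python3 -c "
from h import *
go([.53,.13,.30],-12.6)"
```

```text
turn [-0.    -0.     0.547]
shift mm [-197.9   50.7  -19. ] tcp [0.4185 0.3011 0.2811] t 0.8167
```

Request:
step_arm(
  moves=[
    [[-198, 51, -19], [0, 0, 0.547], 85],
    [[-198, 51, -19], [0, 0, 0.547], 85],
    [[-198, 51, -19], [0, 0, 0.547], 85],
    [[-198, 51, -19], [0, 0, 0.547], 85],
    [[-198, 51, -19], [0, 0, 0.547], 85],
    [[-198, 51, -19], [0, 0, 0.547], 85],
    [[-198, 51, -19], [0, 0, 0.547], 85],
  ],
)

```text
clock: 1.4
tcp_pos: [0.5313, 0.1303, 0.2992]
orientation: [-0.0, 0.78, 0.626, -0.0]
wrist_force: [-0.4, 0.2, 0.2]
finger_gap: 0.085
grip_force: 0.0
```

```bash
python3 -c "
from h import *
import pickle
im,p=shot('wrist','w1.png');pickle.dump(p,open('w1.pkl','wb'))
go([.44,-.2,.28],-12.6)"
```

```text
turn [-0.001 -0.     0.003]
shift mm [-343.3  -17.    19.3] tcp [0.5303 0.1316 0.2993] t 1.45
```

View pics/w1.png

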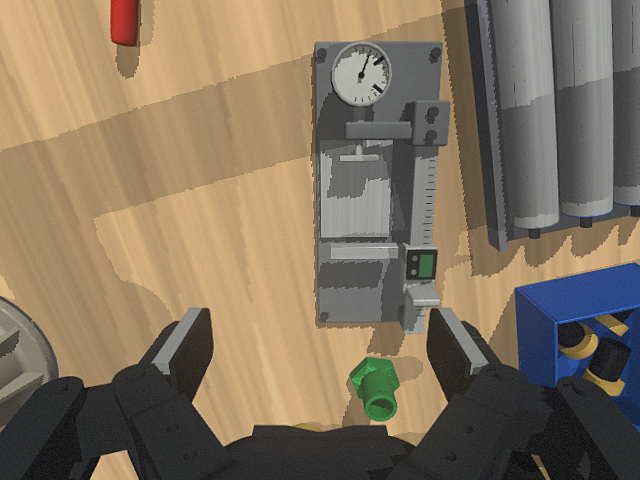

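From above: base corners at (316,43), (442,42) and (317,325). The dial is at (361,75), anvil at (340–378,158), moving jaw at (331–398,245–258), lug at about (423,298) and rest's left edge at x≈320, rows 141–237.

Run:
```python
from h import *
import pickle
p=pickle.load(open('w1.pkl','rb'))
b=plane(p,[[316,43],[442,42],[317,325]],.012);print(b)
print(np.linalg.norm(b[1]-b[0]),np.linalg.norm(b[2]-b[0]),np.degrees(np.arctan2(*(b[0]-b[2])[:2])),np.degrees(np.arctan2(*(b[1]-b[0])[[1,0]])))
a=np.radians(np.degrees(np.arctan2(*(b[0]-b[2])[:2])))
uy=np.array([np.sin(a),np.cos(a)]);ux=np.array([uy[1],-uy[0]])
an=plane(p,[[359,160]],.051)[0][:2]; r1=plane(p,[[320,237]],.018)[0][:2]
print('rest from anvil',an-.040*uy,'from rest corner',r1+.04*ux+.056*uy)
for z in (.05,.055,.06): print('from dial',z,plane(p,[[361,75]],z)[0][:2]-.122*uy)
O=an-.04*uy
f=lambda X:(np.array([ux,uy])@(X[:2]-O)*1000).round(1)
print('jaw',f(plane(p,[[364,246]],.052)[0]),'lug top',f(plane(p,[[423,297]],.089)[0]),f(plane(p,[[423,292]],.089)[0]),'base',[f(x) for x in b])
```

```text
[[ 0.56126953  0.28184882  0.012     ]
 [ 0.69001005  0.25531922  0.012     ]
 [ 0.49016468 -0.04153449  0.012     ]]
0.1314455848626662 0.3311082330426664 12.400746267879837 -11.643961710035361
rest from anvil [0.57066415 0.11952468] from rest corner [0.57126092 0.12244687]
from dial 0.05 [0.57030982 0.11891396]
from dial 0.055 [0.56970443 0.11850984]
from dial 0.06 [0.56909904 0.11810572]
jaw [  8.2 -52.7] lug top [ 67.2 -96.3] [ 66.7 -90.5] base [array([-44. , 156.5]), array([ 87.4, 158.3]), array([ -44. , -174.6])]
```

Request:
step_arm(
  moves=[
    [[-333, -17, 20], [0, 0, 0], 85],
    [[-333, -17, 20], [0, 0, 0], 85],
    [[-333, -17, 20], [0, 0, 0], 85],
    [[-333, -17, 20], [0, 0, 0], 85],
    [[-333, -17, 20], [0, 0, 0], 85],
    [[-333, -17, 20], [0, 0, 0], 85],
    [[-333, -17, 20], [0, 0, 0], 85],
    [[-333, -17, 20], [0, 0, 0], 85],
  ],
)

```text
clock: 2.12
tcp_pos: [0.442, -0.1883, 0.2799]
orientation: [-0.0, 0.778, 0.629, 0.0]
wrist_force: [0.9, -0.6, -0.1]
finger_gap: 0.0846
grip_force: 0.0
```

```bash
python3 -c "
from h import *
import pickle
im,p=shot('wrist','w2.png');pickle.dump(p,open('w2.pkl','wb'))
print(proj(p,[.442,-.363,.064]))
go([.442,-.363,.14],-12.6)"
```

```text
[[351.61137232 353.73307242]]
turn [-0.001  0.004  0.002]
shift mm [-162.9   37.8  139.7] tcp [ 0.4406 -0.1952  0.279 ] t 2.1667
```

View pics/w2.png

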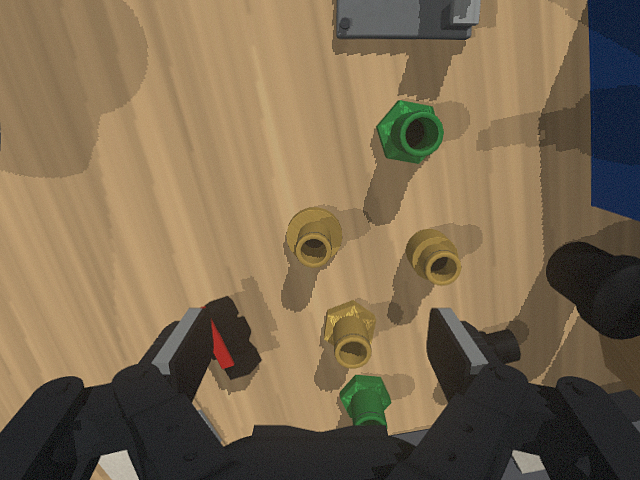

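The hex spigot top shows at (353,352) against a predicted (351.6,353.7), so the estimate holds. Next I go above it, then down.

Request:
step_arm(
  moves=[
    [[-162, 39, 100], [0, 0, 0], 70],
    [[-162, 39, 100], [0, 0, 0], 70],
    [[-162, 39, 100], [0, 0, 0], 70],
    [[-162, 39, 100], [0, 0, 0], 70],
    [[-162, 39, 150], [0, 0, 0], 70],
    [[-162, 39, 170], [0, 0, 0], 70],
    [[-162, 39, 170], [0, 0, 0], 70],
  ],
)

```text
clock: 2.75
tcp_pos: [0.4437, -0.3518, 0.1027]
orientation: [-0.006, 0.779, 0.627, -0.0]
wrist_force: [-0.5, 1.8, -0.7]
finger_gap: 0.0698
grip_force: 0.0
```

```bash
python3 -c "
from h import *
im,p=shot('wrist','w3.png')
print(proj(p,[[.443,-.362,.064],[.463,-.362,.064],[.423,-.362,.064]]))
go([.443,-.362,.026],-12.6)"
```

```text
[[321.76616909 293.34561771]
 [358.79006632 286.19095183]
 [285.28715757 300.34586901]]
turn [-0.008 -0.006  0.006]
shift mm [-11.1   1.7  79. ] tcp [ 0.4442 -0.3514  0.105 ] t 2.8
```

View pics/w3.png

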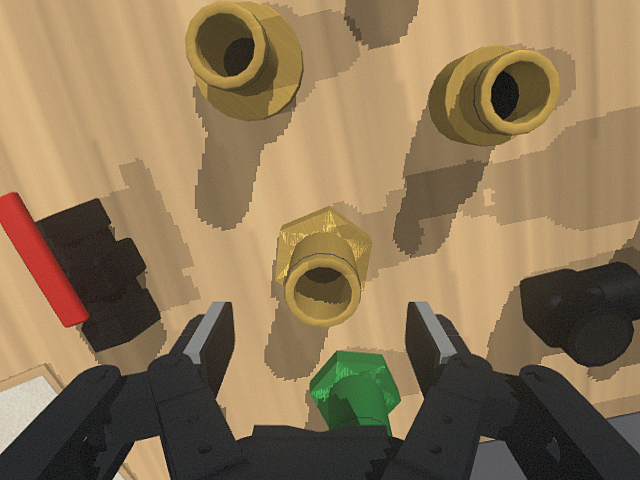

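Request:
step_arm(
  moves=[
    [[0, 0, 0], [0, 0, 0], 70],
    [[0, 0, 0], [0, 0, 0], 70],
    [[0, 0, 0], [0, 0, 0], 70],
  ],
)

```text
clock: 3.05
tcp_pos: [0.4482, -0.3553, 0.1129]
orientation: [0.002, 0.778, 0.628, 0.0]
wrist_force: [-0.2, -0.1, 0.7]
finger_gap: 0.0701
grip_force: 0.0
```

```bash
python3 -c "
from h import *
im,p=shot('wrist','w4.png')
print(proj(p,[[.443,-.362,.064]]))
c=cv2.inRange(cv2.cvtColor(im,cv2.COLOR_RGB2HSV),(18,110,60),(32,255,255))
n,l,s,ce=cv2.connectedComponentsWithStats(c)
print([(s[i].tolist(),ce[i].round(1).tolist()) for i in range(1,n) if s[i][4]>800])
go([.443,-.3605,.026],-12.6)"
```

```text
[[311.24102509 280.37859658]]
[([178, 0, 116, 115, 9439], [236.6, 55.0]), ([414, 41, 122, 99, 8051], [473.4, 90.3]), ([267, 197, 94, 117, 7541], [312.6, 255.1])]
turn [0.004 0.002 0.007]
shift mm [-5.7 -4.3 86.8] tcp [ 0.4481 -0.3555  0.1128] t 3.1
```

Request:
step_arm(
  moves=[
    [[-6, -4, 20], [0, 0, 0.007], 70],
    [[-6, -4, 50], [0, 0, 0.007], 70],
    [[-6, -4, 75], [0, 0, 0.007], 70],
    [[-6, -4, 87], [0, 0, 0.007], 70],
    [[-6, -4, 87], [0, 0, 0.007], 70],
    [[-6, -4, 87], [0, 0, 0.007], 70],
  ],
)

```text
clock: 3.6
tcp_pos: [0.4418, -0.3603, 0.0239]
orientation: [0.0, 0.781, 0.625, 0.0]
wrist_force: [-0.3, 0.5, 0.6]
finger_gap: 0.0703
grip_force: 0.0
```

Request:
step_arm(
  moves=[
    [[0, 0, 0], [0, 0, 0], 30],
    [[0, 0, 0], [0, 0, 0], 30],
    [[0, 0, 0], [0, 0, 0], 30],
    [[0, 0, 0], [0, 0, 0], 30],
    [[0, 0, 0], [0, 0, 0], 30],
    [[0, 0, 0], [0, 0, 0], 30],
  ],
  grip_force=40,
)

```text
clock: 4.1
tcp_pos: [0.4425, -0.3614, 0.025]
orientation: [0.002, 0.781, 0.624, 0.0]
wrist_force: [1.5, 0.4, 6.3]
finger_gap: 0.0405
grip_force: 39.8
```

```bash
python3 -c "
from h import *
im,p=shot('wrist','w5.png')
go([.443,-.3605,.026],-12.2)"
```

```text
turn [ 0.003  0.002 -0.009]
shift mm [ 1.   0.2 -1. ] tcp [ 0.4426 -0.3614  0.025 ] t 4.15
```

View pics/w5.png

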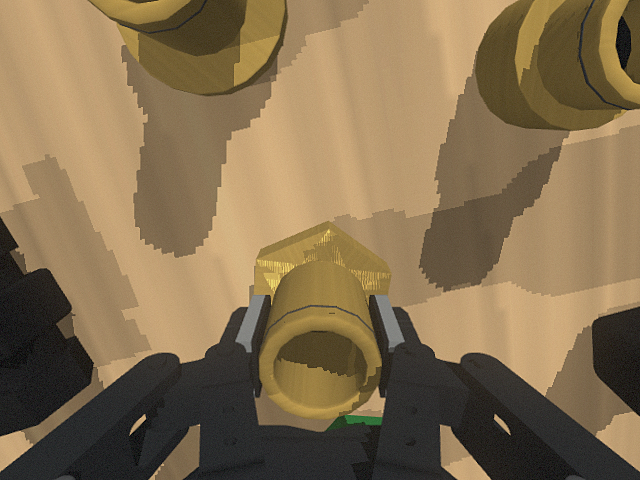

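The spigot is gripped centrally at (322,370), opening 40.5 mm. Lift.

Request:
step_arm(
  moves=[
    [[0, 0, -20], [0, 0, 0], 30],
    [[0, 0, -60], [0, 0, 0], 30],
    [[0, 0, -100], [0, 0, 0], 30],
    [[0, 0, -125], [0, 0, 0], 30],
    [[0, 0, -125], [0, 0, 0], 30],
  ],
  grip_force=40,
)

```text
clock: 4.57
tcp_pos: [0.4438, -0.363, 0.1546]
orientation: [0.005, 0.781, 0.624, 0.0]
wrist_force: [0.7, -1.5, -3.8]
finger_gap: 0.0406
grip_force: 42.4
```

```bash
python3 -c "
from h import *
print(telemetry.get_state()['finger_gap'])
go([.5685,.110,.15],-12.2)"
```

```text
0.04059969661158659
turn [ 0.009  0.006 -0.009]
shift mm [488.9  17.5   1.8] tcp [ 0.4438 -0.363   0.1546] t 4.5667
```

Request:
step_arm(
  moves=[
    [[30, 1, 0], [0, 0, 0], 30],
    [[65, 2, 0], [0, 0, 0], 30],
    [[100, 4, 0], [0, 0, 0], 30],
    [[135, 5, 0], [0, 0, 0], 30],
    [[170, 6, 0], [0, 0, 0], 30],
    [[205, 7, 0], [0, 0, 0], 30],
    [[240, 8, 0], [0, 0, 0], 30],
    [[275, 9, 0], [0, 0, -0.009], 30],
  ],
)

```text
clock: 5.23
tcp_pos: [0.5097, -0.0921, 0.1466]
orientation: [-0.001, 0.778, 0.628, -0.001]
wrist_force: [-0.4, -0.4, -3.6]
finger_gap: 0.0404
grip_force: 42.3
```

Request:
step_arm(
  moves=[
    [[35, 1, 0], [0, 0, 0], 30],
    [[70, 2, 0], [0, 0, 0], 30],
    [[105, 4, 0], [0, 0, 0], 30],
    [[140, 5, 0], [0, 0, 0], 30],
    [[175, 6, 0], [0, 0, 0], 30],
    [[205, 8, 0], [0, 0, 0], 30],
    [[213, 8, 0], [0, 0, 0], 30],
    [[213, 8, 0], [0, 0, 0], 30],
  ],
)

```text
clock: 5.9
tcp_pos: [0.5628, 0.1148, 0.1464]
orientation: [-0.001, 0.777, 0.629, -0.001]
wrist_force: [-0.5, -0.9, -3.8]
finger_gap: 0.0407
grip_force: 42.2
```

Request:
step_arm(
  moves=[
    [[0, 0, 0], [0, 0, 0], 30],
    [[0, 0, 0], [0, 0, 0], 30],
    [[0, 0, 0], [0, 0, 0], 30],
  ],
)

```text
clock: 6.15
tcp_pos: [0.5629, 0.1112, 0.1474]
orientation: [-0.0, 0.779, 0.627, -0.0]
wrist_force: [0.4, 0.5, -3.5]
finger_gap: 0.0404
grip_force: 42.2
```

```bash
python3 -c "
from h import *
import pickle
im,p=shot('wrist','w6.png');pickle.dump(p,open('w6.pkl','wb'))
go([.5685,.110,.15],-12.2)"
```

```text
turn [-0.001  0.    -0.002]
shift mm [-0.   5.5 -2.3] tcp [0.5631 0.1112 0.1477] t 6.2
```

View pics/w6.png

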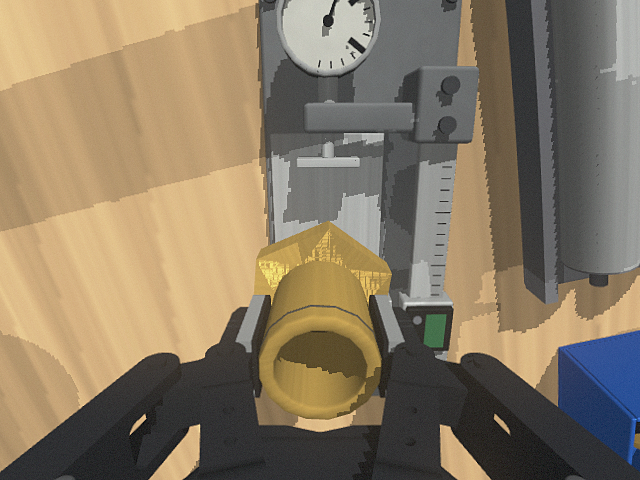

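The fitting is held above the rest, with the anvil at (298–359,158–167) and the dial pivot at (328,20). I'll check the alignment against the anvil.

Run:
```python
from h import *
import pickle
p=pickle.load(open('w6.pkl','rb'))
a=np.radians(12.2);uy=np.array([np.sin(a),np.cos(a)])
e=plane(p,[[298,167],[359,167]],.051)[:,:2];print(e,np.degrees(np.arctan2(e[1,1]-e[0,1],e[1,0]-e[0,0])))
print(e.mean(0)-.04*uy, plane(p,[[328,20]],.055)[0][:2]-.122*uy)
O=e.mean(0)-.04*uy
go([*(O-.010*uy),.044],-12.2)
```

```text
[[0.56059453 0.16188276]
 [0.59819182 0.1537566 ]] -12.19612165343554
[0.57094018 0.11872305] [0.57024067 0.11953046]
turn [-0.001  0.    -0.002]
shift mm [ -0.9   6.1 103.7] tcp [0.5631 0.1112 0.1477] t 6.2
```

Request:
step_arm(
  moves=[
    [[0, 6, 10], [0, 0, 0], 30],
    [[0, 6, 40], [0, 0, 0], 30],
    [[0, 6, 70], [0, 0, 0], 30],
    [[0, 6, 90], [0, 0, 0], 30],
    [[0, 6, 97], [0, 0, 0], 30],
    [[0, 6, 101], [0, 0, 0], 30],
    [[0, 6, 102], [0, 0, 0], 30],
    [[0, 6, 102], [0, 0, 0], 30],
  ],
)

```text
clock: 6.87
tcp_pos: [0.5704, 0.1109, 0.0468]
orientation: [0.001, 0.778, 0.628, 0.001]
wrist_force: [0.1, -0.6, -4.1]
finger_gap: 0.0408
grip_force: 42.1
```

Request:
step_arm(
  moves=[
    [[0, 0, 1], [0, 0, 0], 30],
    [[0, 0, 1], [0, 0, 0], 30],
  ],
)

```text
clock: 7.03
tcp_pos: [0.5705, 0.1112, 0.0462]
orientation: [0.001, 0.778, 0.628, 0.001]
wrist_force: [-0.0, 0.7, -3.7]
finger_gap: 0.0406
grip_force: 42.1
```

Still hanging (−3.7 N); lower until it touches.

Request:
step_arm(
  moves=[
    [[0, 0, 1], [0, 0, 0], 30],
    [[0, 0, 2], [0, 0, 0], 30],
    [[0, 0, 2], [0, 0, 0], 30],
  ],
)

```text
clock: 7.28
tcp_pos: [0.5694, 0.1113, 0.0431]
orientation: [0.0, 0.778, 0.628, 0.0]
wrist_force: [-0.1, 0.5, -2.9]
finger_gap: 0.0407
grip_force: 42.1
```

```bash
python3 -c "
from h import *
go([.5695,.1095,.044],-12.2)"
```

```text
turn [ 0. -0. -0.]
shift mm [-1.7  0.5 -0.9] tcp [0.5694 0.1113 0.0431] t 7.2833
```

Request:
step_arm(
  moves=[
    [[0, 0, 0.5], [0, 0, 0], 30],
    [[0, 0, 1], [0, 0, 0], 30],
    [[0, 0, 1], [0, 0, 0], 30],
    [[0, 0, 1], [0, 0, 0], 30],
  ],
)

```text
clock: 7.62
tcp_pos: [0.5694, 0.1113, 0.0429]
orientation: [0.0, 0.778, 0.628, 0.0]
wrist_force: [-2.8, -0.1, 5.5]
finger_gap: 0.0404
grip_force: 43.0
```

Contact made (+5.5 N). Release, then rise.

Request:
step_arm(
  moves=[
    [[0, 0, 0], [0, 0, 0], 62],
    [[0, 0, 0], [0, 0, 0], 62],
    [[0, 0, 0], [0, 0, 0], 62],
    [[0, 0, 0], [0, 0, 0], 62],
    [[0, 0, 0], [0, 0, 0], 62],
    [[0, 0, 0], [0, 0, 0], 62],
  ],
)

```text
clock: 8.12
tcp_pos: [0.5694, 0.1112, 0.0418]
orientation: [0.0, 0.778, 0.628, 0.0]
wrist_force: [-0.3, 0.4, 0.5]
finger_gap: 0.0619
grip_force: 0.0
```

Request:
step_arm(
  moves=[
    [[0, 0, -15], [0, 0, 0], 62],
    [[0, 0, -40], [0, 0, 0], 62],
    [[0, 0, -75], [0, 0, 0], 62],
    [[0, 0, -110], [0, 0, 0], 62],
    [[0, 0, -150], [0, 0, 0], 62],
    [[0, 0, -170], [0, 0, 0], 62],
    [[0, 0, -170], [0, 0, 0], 62],
    [[0, 0, -170], [0, 0, 0], 62],
  ],
)

```text
clock: 8.78
tcp_pos: [0.5704, 0.1112, 0.2134]
orientation: [0.001, 0.778, 0.628, 0.002]
wrist_force: [0.1, -0.4, -0.6]
finger_gap: 0.0618
grip_force: 0.0
```

```bash
python3 -c "
from h import *
import pickle
im,p=shot('wrist','w7.png');pickle.dump(p,open('w7.pkl','wb'))
go([.57,.11,.15],-12.2)"
```

```text
turn [ 0. -0. -0.]
shift mm [-1.   0.9 61.6] tcp [0.5693 0.1112 0.2116] t 8.8333
```

View pics/w7.png

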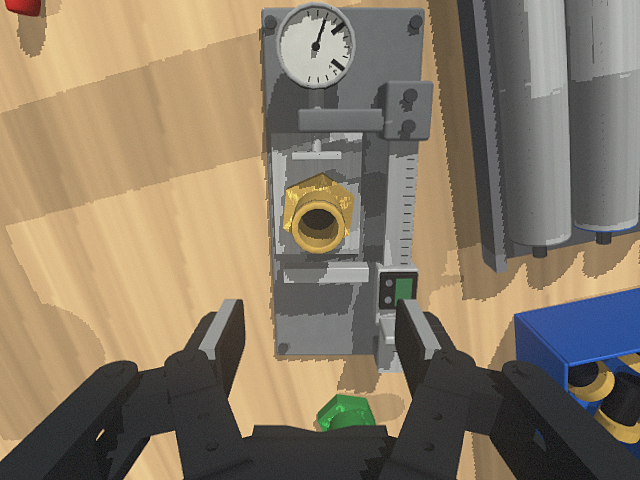

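The fitting stands on the rest, spigot top ≈(320,227), pointer at its zero. I've used my ten views, so the rest is numeric. I'll locate the lug from the image profile next.

Run:
```python
from h import *
import pickle
a=np.radians(12.2);uy=np.array([np.sin(a),np.cos(a)]);ux=np.array([uy[1],-uy[0]]);O=np.array([.571,.119])
f=lambda X:(np.array([ux,uy])@(X[:2]-O)*1000).round(1).tolist()
for n,cols,rows in(('w1',(415,423,431),range(276,335,2)),('w7',(384,388),range(304,372,2))):
    p=pickle.load(open(n+'.pkl','rb'));g=cv2.imread('pics/'+n+'.png',0)
    print(n)
    for r in rows: print(r,[int(g[r,c]) for c in cols],f(plane(p,[[cols[1],r]],.089)[0]))
print('spigot',f(plane(p,[[320,227]],.082)[0]))
```

```text
w1
276 [43, 86, 66] [64.4, -72.3]
278 [47, 45, 44] [64.6, -74.5]
280 [101, 99, 104] [64.8, -76.8]
282 [104, 78, 127] [65.0, -79.0]
284 [167, 101, 137] [65.2, -81.2]
286 [135, 133, 135] [65.3, -83.5]
288 [141, 146, 144] [65.5, -85.8]
290 [146, 142, 143] [65.7, -88.0]
292 [140, 147, 144] [65.9, -90.3]
294 [140, 140, 141] [66.1, -92.6]
296 [136, 145, 142] [66.3, -94.9]
298 [130, 140, 135] [66.5, -97.2]
300 [194, 204, 199] [66.7, -99.5]
302 [157, 158, 166] [66.9, -101.8]
304 [153, 155, 161] [67.1, -104.2]
306 [88, 91, 111] [67.2, -106.5]
308 [101, 149, 96] [67.4, -108.9]
310 [100, 146, 39] [67.6, -111.2]
312 [106, 157, 38] [67.8, -113.6]
314 [104, 160, 46] [68.0, -116.0]
316 [94, 121, 43] [68.2, -118.4]
318 [100, 155, 40] [68.4, -120.8]
320 [100, 154, 44] [68.6, -123.2]
322 [99, 164, 45] [68.9, -125.6]
324 [167, 146, 49] [69.1, -128.0]
326 [159, 144, 47] [69.3, -130.4]
328 [156, 139, 50] [69.5, -132.9]
330 [153, 155, 52] [69.7, -135.3]
332 [155, 157, 44] [69.9, -137.8]
334 [164, 159, 50] [70.1, -140.3]
w7
304 [49, 41] [56.4, -69.1]
306 [46, 47] [56.5, -70.9]
308 [50, 50] [56.6, -72.7]
31
[... 230 characters left out ...]
326 [157, 154] [57.6, -89.0]
328 [147, 154] [57.7, -90.8]
330 [142, 153] [57.8, -92.7]
332 [135, 151] [57.9, -94.5]
334 [118, 151] [58.0, -96.4]
336 [96, 174] [58.1, -98.3]
338 [94, 211] [58.3, -100.2]
340 [104, 167] [58.4, -102.1]
342 [114, 166] [58.5, -104.0]
344 [111, 106] [58.6, -105.9]
346 [113, 115] [58.7, -107.8]
348 [113, 115] [58.8, -109.7]
350 [111, 110] [59.0, -111.6]
352 [113, 112] [59.1, -113.6]
354 [113, 111] [59.2, -115.5]
356 [113, 116] [59.3, -117.5]
358 [114, 115] [59.4, -119.5]
360 [112, 117] [59.6, -121.4]
362 [113, 114] [59.7, -123.4]
364 [114, 108] [59.8, -125.4]
366 [108, 117] [59.9, -127.4]
368 [106, 105] [60.0, -129.4]
370 [174, 179] [60.2, -131.4]
spigot [2.5, -7.8]
```

Request:
step_arm(
  moves=[
    [[-35, 18, 0], [0, 0, 0], 0],
    [[-70, 36, 0], [0, 0, 0], 0],
    [[-105, 55, 0], [0, 0, 0], 0],
    [[-127, 67, 20], [0, 0, 0], 0],
    [[-127, 67, 50], [0, 0, 0], 0],
    [[-127, 67, 65], [0, 0, 0], 0],
    [[-127, 67, 65], [0, 0, 0], 0],
    [[-127, 67, 65], [0, 0, 0], 0],
  ],
)

```text
clock: 9.5
tcp_pos: [0.606, -0.0269, 0.1442]
orientation: [-0.002, 0.778, 0.628, -0.002]
wrist_force: [0.1, 0.7, 0.5]
finger_gap: 0.0005
grip_force: 0.0
```

```bash
cat >> h.py <<'E'
aa=np.radians(12.2);uy=np.array([np.sin(aa),np.cos(aa)]);ux=np.array([uy[1],-uy[0]]);O=np.array([.571,.119])
def cal(x,y,z): return [*(O+x/1000*ux+y/1000*uy),z]
def cpos():
    s=telemetry.get_state();print('cal',(np.array([ux,uy])@(s['tcp_pos'][:2]-O)*1000).round(1),s['tcp_pos'][2].round(4),'Fy',(s['wrist_force'][:2]@uy).round(2),'Fz',s['wrist_force'][2].round(2),'t',s['clock'])
E
python3 -c "
from h import *
cpos();go(cal(67,-135,.066),-12.2);print(telemetry.get_state()['finger_gap'])"
```

```text
cal [  65.  -135.2] 0.1442 Fy 0.67 Fz 0.49 t 9.5
turn [-0.006  0.    -0.   ]
shift mm [ 0.2  2.4 78.2] tcp [ 0.606  -0.0269  0.1442] t 9.5
0.00047474784537983577
```

Request:
step_arm(
  moves=[
    [[0, 1, 25], [0, 0, 0], 0],
    [[0, 1, 55], [0, 0, 0], 0],
    [[0, 1, 74], [0, 0, 0], 0],
    [[0, 1, 79], [0, 0, 0], 0],
    [[0, 1, 79], [0, 0, 0], 0],
    [[0, 1, 79], [0, 0, 0], 0],
  ],
)

```text
clock: 10.0
tcp_pos: [0.6098, -0.0271, 0.0693]
orientation: [0.001, 0.778, 0.628, 0.001]
wrist_force: [-0.4, -0.6, 0.7]
finger_gap: 0.0001
grip_force: 0.0
```

```bash
python3 -c "
from h import *
cpos();go(cal(67,-120,.066),-12.2)"
```

```text
cal [  68.8 -134.6] 0.0693 Fy -0.66 Fz 0.66 t 10.0
turn [ 0.002 -0.     0.001]
shift mm [14.6 -1.8  3.3] tcp [ 0.6098 -0.0271  0.0693] t 10.0
```

Request:
step_arm(
  moves=[
    [[4, -1, 0], [0, 0, 0], 0],
    [[8, -1, 0], [0, 0, 0], 0],
    [[12, -1, 0], [0, 0, 0], 0],
    [[15, -1, 0], [0, 0, 0], 0],
    [[18, -1, 0], [0, 0, 0], 0],
    [[21, -1, 0], [0, 0, 0], 0],
    [[24, -1, 0], [0, 0, 0], 0],
    [[27, -1, 0], [0, 0, 0], 0],
  ],
)

```text
clock: 10.67
tcp_pos: [0.6136, -0.0026, 0.0687]
orientation: [0.002, 0.779, 0.627, -0.001]
wrist_force: [-2.2, -6.9, 3.1]
finger_gap: 0.0001
grip_force: 3.9
```

```bash
python3 -c "
from h import *
cpos()"
```

```text
cal [  67.4 -109.9] 0.0687 Fy -7.17 Fz 3.08 t 10.6667
```

Request:
step_arm(
  moves=[
    [[3, 0, 0], [0, 0, 0], 0],
    [[6, 0, 0], [0, 0, 0], 0],
    [[9, 0, 0], [0, 0, 0], 0],
    [[12, 0, 0], [0, 0, 0], 0],
    [[15, 0, 0], [0, 0, 0], 0],
    [[18, 0, 0], [0, 0, 0], 0],
    [[21, 0, 0], [0, 0, 0], 0],
    [[24, 0, 0], [0, 0, 0], 0],
  ],
)

```text
clock: 11.33
tcp_pos: [0.6184, 0.0201, 0.0687]
orientation: [0.002, 0.779, 0.627, -0.002]
wrist_force: [-2.6, -8.9, 4.2]
finger_gap: 0.0003
grip_force: 5.0
```

```bash
python3 -c "
from h import *
cpos()
im,p=shot('wrist','w8.png')
g=cv2.cvtColor(im,cv2.COLOR_RGB2HSV)
c=cv2.inRange(g,(18,110,60),(32,255,255));n,l,s,ce=cv2.connectedComponentsWithStats(c)
print([(s[i].tolist()) for i in range(1,n) if s[i][4]>800])
"
```

```text
cal [ 67.3 -86.6] 0.0687 Fy -9.25 Fz 4.21 t 11.3333
[[55, 20, 190, 142, 19149]]
```

Request:
step_arm(
  moves=[
    [[2, 0, 0], [0, 0, 0], 0],
    [[4, 0, 0], [0, 0, 0], 0],
    [[6, 0, 0], [0, 0, 0], 0],
    [[8, 0, 0], [0, 0, 0], 0],
    [[10, 0, 0], [0, 0, 0], 0],
    [[12, 0, 0], [0, 0, 0], 0],
    [[14, 0, 0], [0, 0, 0], 0],
  ],
)

```text
clock: 11.97
tcp_pos: [0.6213, 0.0338, 0.0687]
orientation: [0.002, 0.779, 0.627, -0.002]
wrist_force: [-3.8, -9.1, 3.7]
finger_gap: -0.0001
grip_force: 4.9
```

```bash
cat >> h.py <<'E'
def dial():
    """pointer angle from scene picture: darkest direction about the dial pivot"""
    im,p=shot('scene'); g=cv2.cvtColor(im,cv2.COLOR_RGB2GRAY).astype(np.float32)
    C=np.array(cal(0,122,.056)); out=[]
    th=np.arange(-.4,3.0,.05)
    for t in th:
        b=1.2-t; r=np.linspace(6,15,10)/1000
        P=C+np.c_[(np.cos(b)*r)[:,None]*ux+(np.sin(b)*r)[:,None]*uy,0*r]
        q=proj(p,P).astype(np.float32)
        out.append(cv2.remap(g,q[:,:1],q[:,1:],cv2.INTER_LINEAR).mean())
    o=np.array(out); w=np.clip(np.percentile(o,60)-o,0,None); k=o.argmin(); m=abs(th-th[k])<.5
    print('pointer',th[k].round(2),(th[m]@w[m]/w[m].sum()).round(2),'min/med',o.min().round(),np.median(o).round())
E
python3 -c "
from h import *
cpos();dial()"
```

```text
cal [ 67.2 -72.7] 0.0687 Fy -9.66 Fz 3.67 t 11.9667
pointer -0.25 -0.21 min/med 99.0 194.0
```

Request:
step_arm(
  moves=[
    [[1, 0, 0], [0, 0, 0], 0],
    [[2, 0, 0], [0, 0, 0], 0],
    [[3, 0, 0], [0, 0, 0], 0],
    [[4, 0, 0], [0, 0, 0], 0],
    [[5, 0, 0], [0, 0, 0], 0],
    [[5, 0, 0], [0, 0, 0], 0],
  ],
)

```text
clock: 12.52
tcp_pos: [0.6224, 0.0388, 0.0686]
orientation: [0.002, 0.779, 0.627, -0.002]
wrist_force: [-3.5, -8.8, 5.5]
finger_gap: -0.0001
grip_force: 4.5
```

```bash
python3 -c "
from h import *
cpos();dial()"
```

```text
cal [ 67.1 -67.5] 0.0686 Fy -9.38 Fz 5.45 t 12.5167
pointer -0.25 -0.21 min/med 101.0 194.0
```

Request:
step_arm(
  moves=[
    [[0.7, 0, 0], [0, 0, 0], 0],
    [[1.4, 0, 0], [0, 0, 0], 0],
    [[2, 0, 0], [0, 0, 0], 0],
    [[2, 0, 0], [0, 0, 0], 0],
  ],
)

```text
clock: 12.9
tcp_pos: [0.6226, 0.0402, 0.0687]
orientation: [0.002, 0.779, 0.627, -0.002]
wrist_force: [-3.2, -10.4, 5.3]
finger_gap: -0.0003
grip_force: 5.6
```

```bash
python3 -c "
from h import *
cpos();dial()"
```

```text
cal [ 67.1 -66.1] 0.0687 Fy -10.85 Fz 5.27 t 12.9
pointer -0.0 0.03 min/med 91.0 192.0
```

The anvil has started to yield.

Request:
step_arm(
  moves=[
    [[0.4, 0, 0], [0, 0, 0], 0],
    [[0.8, 0, 0], [0, 0, 0], 0],
    [[0.8, 0, 0], [0, 0, 0], 0],
  ],
)

```text
clock: 13.2
tcp_pos: [0.6227, 0.0406, 0.0687]
orientation: [0.002, 0.779, 0.627, -0.003]
wrist_force: [-4.8, -11.7, 5.4]
finger_gap: 0.0001
grip_force: 6.1
```

```bash
python3 -c "
from h import *
cpos();dial()"
```

```text
cal [ 67.1 -65.7] 0.0687 Fy -12.5 Fz 5.42 t 13.2
pointer 0.5 0.55 min/med 89.0 189.0
```

Request:
step_arm(
  moves=[
    [[0.4, 0, 0], [0, 0, 0], 0],
    [[0.8, 0, 0], [0, 0, 0], 0],
    [[0.8, 0, 0], [0, 0, 0], 0],
  ],
)

```text
clock: 13.5
tcp_pos: [0.6229, 0.0411, 0.0687]
orientation: [0.002, 0.779, 0.627, -0.003]
wrist_force: [-4.5, -12.5, 5.6]
finger_gap: 0.0001
grip_force: 6.5
```

```bash
python3 -c "
from h import *
cpos();dial()"
```

```text
cal [ 67.1 -65.2] 0.0687 Fy -13.11 Fz 5.55 t 13.5
pointer 1.15 1.14 min/med 124.0 186.0
```

The pointer is near 12 o'clock. Back off, rise, and check from above with the wrist camera.

Request:
step_arm(
  moves=[
    [[-3, 0, 0], [0, 0, 0], 0],
    [[-12, 0, 0], [0, 0, 0], 0],
    [[-25, 0, 0], [0, 0, 0], 0],
    [[-25, 0, -40], [0, 0, 0], 0],
    [[-25, 0, -80], [0, 0, 0], 0],
    [[-10, -35, -120], [0, 0, 0], 0],
    [[25, -65, -140], [0, 0, 0], 0],
    [[60, -67, -145], [0, 0, 0], 0],
  ],
)

```text
clock: 14.22
tcp_pos: [0.5705, 0.1059, 0.2134]
orientation: [0.001, 0.78, 0.626, 0.001]
wrist_force: [1.6, 0.4, -1.0]
finger_gap: -0.0001
grip_force: 0.0
```

Request:
step_arm(
  moves=[
    [[0, 0, 0], [0, 0, 0], 0],
    [[0, 0, 0], [0, 0, 0], 0],
    [[0, 0, 0], [0, 0, 0], 0],
  ],
)

```text
clock: 14.47
tcp_pos: [0.5715, 0.1073, 0.2096]
orientation: [0.0, 0.778, 0.628, -0.0]
wrist_force: [0.3, 0.6, -0.8]
finger_gap: -0.0002
grip_force: 0.0
```

Run:
```python
from h import *
cpos();dial()
im,p=shot('wrist','w9.png');g=cv2.cvtColor(im,cv2.COLOR_RGB2GRAY)
c=proj(p,cal(0,122,.056))[0];print(c)
x,y=c.round().astype(int); h=cv2.HoughCircles(g[max(0,y-60):y+60,x-60:x+60],cv2.HOUGH_GRADIENT,1,50,param1=100,param2=15,minRadius=25,maxRadius=60);print(h)
if h is not None: c=h[0,0,:2]+[x-60,max(0,y-60)]
for C in (c,):
  th=np.arange(-.3,2.9,.05);px=np.linalg.norm(proj(p,cal(0,122,.056))-proj(p,cal(10,122,.056)))/10
  r=np.linspace(6,16,11)*px
  o=np.array([cv2.remap(g,np.float32(C[0]+r*np.cos(1.2-t))[None],np.float32(C[1]-r*np.sin(1.2-t))[None],1).mean() for t in th])
  print('wrist pointer',th[o.argsort()[:5]].round(2),o.min(),np.median(o))
m=cv2.inRange(cv2.cvtColor(im,cv2.COLOR_RGB2HSV),(18,110,60),(32,255,255));n,l,s,ce=cv2.connectedComponentsWithStats(m)
for i in range(1,n):
  if s[i][4]>500:
    X,Y,W,H,A=s[i]; print(s[i].tolist(),'spigot top x',((np.array([ux,uy])@(plane(p,[[X+W/2,Y+H-16]],.082)[0][:2]-O))*1000).round(1))
print(proj(p,cal(0,20,.082)))
```

```text
cal [  2.9 -11.3] 0.2096 Fy 0.63 Fz -0.79 t 14.4667
pointer 1.15 1.15 min/med 122.0 185.0
[314.87389065  37.92617498]
[[[58.5 40.5 39.4]
  [56.5 91.5 41.6]]]
wrist pointer [0.85 0.9  0.8  0.75 0.95] 42.27272727272727 197.27272727272728
[280, 149, 75, 65, 2720] spigot top x [ 2.  11.1]
[572, 360, 47, 41, 883] spigot top x [ 250.2 -157. ]
[597, 406, 43, 38, 725] spigot top x [ 286.6 -207.7]
[[314.76808696 185.83415518]]
```

Run:
```python
from h import *
for n,cc in(('w9',(313.5,19+0)),):
  g=cv2.imread('pics/w9.png',0)
  t=g[0:85,270:360]; d=(t<90).astype(np.uint8)
  for r in d[::2]: print(''.join('#' if v else '.' for v in r))
```

```text
.............................######..................#####................................
..........................###................##...........####............................
.......................###.........##........#.........##.....####........................
....................###............##........##........#.........##.......................
..................###.................................#............##.....................
###.............##..............................................##...##...................
####...........##.............................................##.......##.................
#####.........##..............................................#......#####................
#####........#.....................................................########...............
#####......##....................................................########..#..............
###.......##...................................................########...................
###.......#.................................................########.........#............
###.....
[... 2112 characters left out ...]
..........#.................#..............###.................
.......#############.................#........#.........#...........###...................
.....#################..............#.........#...................###.....................
....######################.....................................####.......................
..###########################......#......................########........................
..##################################................#.#############.......................
..#################################################################.......................
..########################################.....#.#################........................
```

The pointer stands clearly between the markers at about 0.95 rad, and the hand is clear.

```bash
python3 -c "
from h import *
print(env.hand_in())"
```

```text
the job is handed in; nothing more can be done
None
```

I handed the job in at about 14.6 s on the clock (limit 61 s); the judge returned no verdict. My last check showed the hex-flange fitting nipped on the rest, the pointer at about 0.95 rad between its markers, and the hand clear; no other fitting was touched.

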